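# Wind the armrest level

## Robot

A 6-joint arm with a two-finger parallel gripper is mounted at the origin on the work surface. World frame = base frame: x ahead of the robot, y to its left, z up, the work surface at z = 0. Lengths are in m, angles in rad, forces in N, time in s.
With the tool pointing down it reaches from about 0.35 to 0.8 m from the base axis. Payload 7.3 kg.
Tool frame: the origin (TCP) lies midway between the tips of the shut fingers; the grasp point (between the pads) lies 19 mm behind it; z points along the fingers, x is the direction in which the jaws open and shut, and the axes are right-handed (so a half turn about z gives the same grasp; the last joint's range is limited). The gripper opens to 85 mm and grips with 20 to 120 N. Pads are 22 mm wide; open, the fingers measure 114 mm over their backs; the gripper's body (76 mm by 85 mm) begins 54 mm behind the grasp point. The pads swing forward as they close: fully open they stand 13 mm farther back than shut.
Start: joints at [1.094, 0.342, 1.524, -0, 1.275, -0.146], TCP at [0.171, 0.497, 0.231] pointing down, gripper open.
Joint ranges: [-2.53, 2.53], [-0.77, 2.02], [0.04, 2.7], [-1, 4.14], [0.28, 2.66], [-3.11, 3.11]. Speed limits (rad/s): [2.57, 2.57, 3.14, 3.14, 3.14, 3.14].

## Interface

Orientations are given as a 3x3 rotation matrix whose columns are the frame's x, y, z axes.
In Python, from station import read_state, optics, order gives the robot as it stands.
- The arm moves only by the tool move_arm, never from a script. Its argument "series" is a list of rows, each a list of 7 numbers: the turn, a rotation vector about the tool's x, y, z in degrees, then the shift along the tool's x, y, z in m, then the closure, from -1 (fully open) to 1 (shut). In form: [[wx, wy, wz, tx, ty, tz, gripper], ...]. A call has 1 to 5 rows; each row is the pose to reach, as a shift and turn from the pose commanded when the call began, along the tool's axes at that moment; what a row does not reach only later rows make up. A row lasts 1/10 s, in which the tool goes at most 50 mm and 8.59 degrees, less where a joint would pass 70% of its speed; a pose out of reach is approached as far as the arm can. A call with a gripper value outside its range is refused whole. The fingers move at their own pace and stop on an object; "newtons" is the grip in N (left out, the last holds). Time passes only in rows, so rows that repeat a pose let the fingers close. It gives the time, the measured TCP pose, the force and the opening at its end, in the units of the state.
- read_state(): the state, without advancing time (a new reading comes with each control period).
- optics.grab_frame(name): name is "side" or "top"; returns the picture (400x640x3 uint8, blue, green, red); there is no depth.
- optics.get_calibration(name): a dict with "fx", "fy", "cx", "cy" (pixels), "k1" (the pictures are not rectified: a ray, as slopes to the right and down, at radius r is drawn at 1 + k1 r^2 times it, then the intrinsics apply), "R" (3x3) and "t" (3): a world point X has camera coordinates R X + t. Camera axes: x right, y down, z forward; pixel columns grow to the right and rows downward; lengths in m; the calibration is good to about 2 mm. A picture is of the moment at which its call begins. get_calibration takes no time and is no camera call.
- order.sign_off(): hands the job in, once; it reports no verdict.
The state is a dict: "t": time; "joint_pos": joint angles; "joint_vel": joint speeds; "effort": joint torques, N m; "ee_pos": TCP position; "tcp_rot": TCP orientation; "contact_force": force on the tool from outside, world axes, zero at the start; "ft_torque": the same for the moment, N m; "opening": opening from 0.0 (shut) to 1.0 (fully open).
Only numpy, scipy, OpenCV 4.12 (cv2) and the standard library are available. Lean on these libraries where they do the work, as an engineer would, in place of code of your own. Each camera call takes 0.05 s, during which the arm holds its last target. There are 200 camera calls.

## Task

Fit the loose crank handle down onto the upright square drive shaft of the screw-lift armrest, all the way home, and wind it clockwise (seen from above) until the top of the lift's black pad is level with the top of the other armrest's pad, so a client's forearm can lie straight across both. Leave the crank seated on the shaft and let go of it. Do not move the other armrest's pad or disturb the bottles, cup, jar and box around.

Things in the scene. Friction and masses are not known exactly. Their poses are not given: they have to be found in the camera images.
- shaft_seat (a point): Centre of the shoulder (48 mm across) at the foot of the lift's upright square steel drive shaft, 80 mm above the table. z up; x, y square to the shaft's flats, turning with it. The shaft is 16 x 16 mm and rises 32 mm above this point, its top 8 mm tapering to 8 x 8 mm. The crank's hub rests on the shoulder when fully home.
- jack: Fixed grey gearbox of the armrest lift, 110 x 350 x 50 mm tall, long along its y. Origin on the table under the drive shaft, near one end; the box reaches from y = +45 to -305 mm; the pad's column stands at y = -240 mm.
- jack_pad_top (a point): Centre of the top face of the armrest lift's black pad (130 x 180 mm, 35 mm thick with its plate), 240 mm from the shaft axis along the gearbox; z up. At the start it is 125 mm above the table and 30 to 65 mm below the other pad. Only the drive shaft raises it.
- rest_pad_top (a point): Centre of the top face of the other armrest's pad, the same size, on a round-footed stand beyond the lift's pad, clamped at its height; z up. This is the height to match.
- crank_socket (a point): Centre of the crank hub's open underside, on which the crank stands at the start. x along the crank arm to the handle, z up. Hub: 32 mm square steel tube with an 18 mm square socket 36 mm deep, square to the arm (fits on the shaft four ways). Arm 18 mm wide, 44 to 54 mm above this point, x = -40 to 75 mm; counterweight 30 mm across, 39 to 59 mm up, at x = -34 mm. About 0.4 kg.
- crank_boss (a point): On the crank's round boss, 26 mm across, rising from the hub on its axis from 54 to 104 mm above the hub's underside; this point is 80 mm above it. A good place to grip for carrying and fitting. Axes as crank_socket.
- crank_grip (a point): Centre of the crank's black upright handle sleeve, 24 mm across and 60 mm long (56 to 116 mm above the hub's underside), 65 mm from the hub axis along the arm. The sleeve spins freely on its spindle, so the hand can keep one orientation while carrying it round in a circle. Axes as crank_socket.
- jar: Bystander, leave alone: wide white plastic jar with a white lid, 84 mm across, 85 mm tall; origin at the centre of its underside.
- ink: Bystander, leave alone: small black bottle, 34 mm across, 85 mm tall, on the side of the drive shaft away from the robot; origin at the centre of its underside.
- ink_b: Bystander, leave alone: second small black bottle like it, 34 mm across, 85 mm tall, with a grey cap; origin at the centre of its underside.
- cup: Bystander, leave alone: clear plastic cup, 72 mm across the rim, 70 mm tall, on the robot's side of the adjustable armrest; origin at the centre of its underside.
- thermos: Bystander, leave alone: steel flask, 68 mm across, 200 mm tall; origin at the centre of its underside.
- squeeze: Bystander, leave alone: white bottle, 64 mm across, 160 mm tall; origin at the centre of its underside.
- glove_box: Bystander, leave alone: cardboard box 100 x 200 x 80 mm; origin at the centre of its underside.
- shaft (a joint): Turn of the drive shaft in rad, 0 at the start, growing clockwise seen from above. Each full turn (2 pi) clockwise raises the lift's pad 25 mm, turning back lowers it; it does not go below 0, greatest rise 85 mm. Stiff (0.15 N m, so 2 to 3 N at the crank's sleeve) and stays where it is left.
There are look-alikes about, which are no part of the job. Leave any green look-alike of the part that bears crank_socket alone.

How it is judged:
On the way, in this order (a step that is already met when the one before it is completed fails the run):
1. the crank's hub is fully home on the square drive shaft (horizontal distance between crank_socket and shaft_seat below 0.004 m and z of crank_socket in the frame of shaft_seat below 0.006 m and angle between crank_socket's own z axis and vertical below 0.12 rad), for 0.2 s.
2. with the crank on the shaft, the lift's pad is wound level with the other pad (z of jack_pad_top in the frame of rest_pad_top between -0.004 and 0.004 m and horizontal distance between crank_socket and shaft_seat below 0.006 m and z of crank_socket in the frame of shaft_seat below 0.012 m and angle between crank_socket's own z axis and vertical below 0.12 rad), for 0.2 s.
At the end, for the whole second after the job is handed in: The top of the lift's pad is within 4 mm of the height of the other pad's top, the crank's hub is home on the shaft (within 6 mm of the shoulder and 4 mm of its axis, upright within 0.12 rad), the shaft is still, and the robot has let go (all of step 1 and z of jack_pad_top in the frame of rest_pad_top between -0.004 and 0.004 m and velocity of joint shaft between -0.05 and 0.05 rad/s); the robot touches nothing.
It fails at once if the lift's pad is raised more than 4 mm while the crank is not on the shaft (distance of jack_pad_top from where it was at the start of the episode above 0.004 m and distance between crank_socket and shaft_seat above 0.025 m).
It fails at once if the other armrest's pad is shifted more than 4 mm (distance of rest_pad_top from where it was at the start of the episode above 0.004 m).
It fails at once if a bystander (bottle, jar, cup, box) is shifted more than 30 mm or tipped (distance of any of jar, ink, ink_b, cup, thermos, squeeze, glove_box from where it was at the start of the episode above 0.03 m or angle between any of jar, ink, ink_b, cup, thermos, squeeze, glove_box's own z axis and vertical above 0.4 rad).
It also fails if it takes over 67 s, if anything falls off the work surface, if the arm or the gripper's body presses on something with over 40 N, if the wrist force passes 120 N, or if a joint passes its speed limit or range.

## Working session

There is one attempt and no reset: what is moved stays moved. The work goes in short steps, Python scripts to look and compute and a tool call to move; the robot and the scene stay as the last step left them, time stands still between calls to the robot, and variables do not carry over. Pictures are saved under pics/ and viewed, about 8 in all and at most 12, crops included, and the job is handed in when it is done.

Besides the shell and the picture viewer there is one more tool, called after "Request:" as a command line: name --pt "numbers of a row" for each row, then --argument value for the rest. move_arm: Moves the arm, as the interface text tells. Its arguments: {"type":"object","properties":{"series":{"type":"array"},"newtons":{"type":"number"}},"required":["series"]}

```bash
mkdir -p pics; ls; python3 - <<'E'
from station import read_state, optics
import cv2, numpy as np
for n in("top","side"):
    f=optics.grab_frame(n); cv2.imwrite(f"pics/{n}0.png",f)
    c=optics.get_calibration(n); print(n,c)
s=read_state(); print(s)
E
```

```text
pics
top {'fx': 466.9507072685632, 'fy': 466.9507072685632, 'cx': 315.84135789330037, 'cy': 199.5044427652753, 'k1': -0.061194421385931425, 'R': array([[-0.0130367 , -0.99984282, -0.01201555],
       [-0.99239659,  0.01440856, -0.12223501],
       [ 0.12238893,  0.01033065, -0.99242845]]), 't': array([0.03585491, 0.56021634, 1.58946005])}
side {'fx': 506.209842405088, 'fy': 506.209842405088, 'cx': 311.3849977231436, 'cy': 198.92108924734657, 'k1': -0.010074256045982343, 'R': array([[ 0.78966013, -0.61333594,  0.01599737],
       [-0.4061089 , -0.54204769, -0.73570365],
       [ 0.45990482,  0.57445916, -0.67711463]]), 't': array([-0.42296097,  0.29920536,  1.22302578])}
{'t': 0.1, 'joint_pos': array([ 1.09399138e+00,  3.42669734e-01,  1.52492084e+00, -3.26330320e-06,
        1.27539927e+00, -1.46028161e-01]), 'joint_vel': array([-1.13911351e-04, -1.75436636e-03, -3.81678813e-03, -1.13420549e-03,
       -1.88672348e-03, -4.14362590e-05]), 'effort': array([ 1.50354099e-03, -4.34445763e+01, -2.46490449e+01, -1.52373409e-04,
        4.77213747e-03, -5.30133991e-05]), 'ee_pos': array([0.17033676, 0.49622174, 0.23068702]), 'tcp_rot': array([[ 3.24776458e-01,  9.45790592e-01, -6.38456124e-04],
       [ 9.45789797e-01, -3.24777024e-01, -1.24278747e-03],
       [-1.38277258e-03, -2.00217175e-04, -9.99999024e-01]]), 'contact_force': array([-0.12631705,  0.11011641,  0.22215011]), 'ft_torque': array([ 0.02585775, -0.00346237,  0.01782679]), 'opening': 0.9985691713797046}
```

View pics/top0.png

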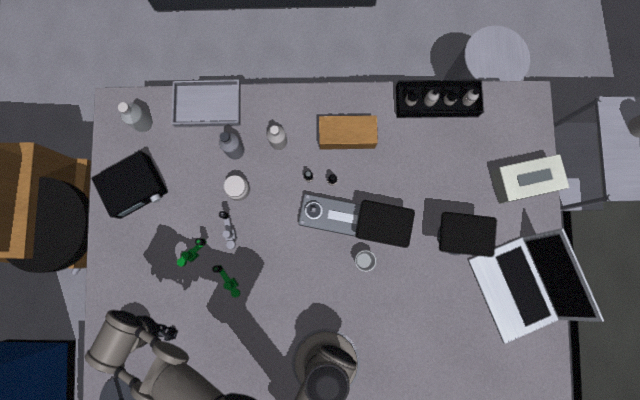

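View pics/side0.png

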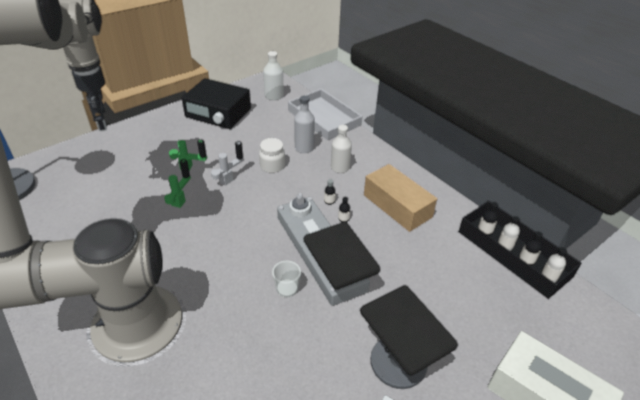

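The top view shows the shaft shoulder near (313,211), the lift pad at (385,223) and the other pad at (468,234). There are three cranks: green at (190,252), green at (228,281), and grey steel at (228,232) with its black sleeve at (224,214). The grey one fits the description, so I'll confirm it in one enlarged crop of both views.

```bash
cat > h.py <<'E'
import cv2, numpy as np
from station import read_state, optics
C={n:optics.get_calibration(n) for n in("top","side")}
def _K(c): return np.array([[c['fx'],0,c['cx']],[0,c['fy'],c['cy']],[0,0,1.]]),np.array([c['k1'],0,0,0.])
def ray(n,uv):
    c=C[n];K,d=_K(c); p=cv2.undistortPoints(np.array([[uv]],float),K,d)[0,0]
    return -c['R'].T@c['t'], c['R'].T@np.array([p[0],p[1],1.])
def onz(n,uv,z):
    o,d=ray(n,uv); return o+d*(z-o[2])/d[2]
def proj(n,X):
    c=C[n];K,d=_K(c); return cv2.projectPoints(np.array([X],float),cv2.Rodrigues(c['R'])[0],c['t'],K,d)[0][0,0]
def tri(uv1,uv2):
    (a,d),(b,e)=ray("top",uv1),ray("side",uv2)
    s=np.linalg.lstsq(np.c_[d,-e],b-a,rcond=None)[0]; p,q=a+d*s[0],b+e*s[1]
    return (p+q)/2,np.linalg.norm(p-q)
def crop(n,x0,y0,w,h,k,f=None):
    f=optics.grab_frame(n) if f is None else f
    g=cv2.resize(f[y0:y0+h,x0:x0+w],None,fx=k,fy=k,interpolation=cv2.INTER_CUBIC)
    for i in range(0,w,10): cv2.putText(g,str(x0+i),(i*k,8),0,.28,(0,255,255),1); cv2.line(g,(i*k,10),(i*k,14),(0,255,255),1)
    for i in range(0,h,10): cv2.putText(g,str(y0+i),(0,i*k+3),0,.28,(0,255,255),1); cv2.line(g,(18,i*k),(22,i*k),(0,255,255),1)
    return g
E
python3 - <<'E'
from h import *
t=cv2.imread("pics/top0.png"); s=cv2.imread("pics/side0.png")
a=crop("top",200,200,50,55,8,t); b=crop("top",290,190,50,55,8,t)
c=crop("side",200,135,50,55,8,s); d=crop("side",278,180,50,55,8,s)
cv2.imwrite("pics/c1.png",cv2.resize(np.vstack([np.hstack([a,b]),np.hstack([c,d])]),None,fx=.68,fy=.68,interpolation=cv2.INTER_AREA))
E
```

```text
(no output)
```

View pics/c1.png

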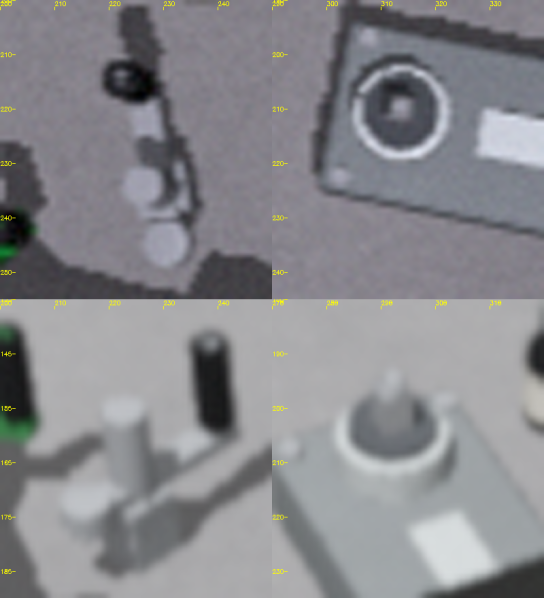

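The crop confirms that the grey steel crank has boss, counterweight and black sleeve. Its boss top is at top(226,234) and side(222.8,155), and its sleeve top is at side(238.6,142.5). The shaft tip is at top(314,210). Next I'll compute positions.

```bash
python3 - <<'E'
from h import *
np.set_printoptions(precision=4,suppress=True)
print("boss z", onz("top",(226,234),.104), onz("side",(222.8,154.9),.104), tri((226,234),(222.8,154.9)))
print("cw", onz("top",(230.3,244.6),.059), onz("side",(200+86/5.44,135+(497-299)/5.44),.059))
print("sleeve", onz("top",(222.4,214.3),.116), onz("side",(238.6,142.5),.116))
t=cv2.imread("pics/top0.png"); s=cv2.imread("pics/side0.png")
# shaft
print("shaft top", onz("top",(313.9,209.7),.112), onz("side",(278+(394-272)/5.44,180+(370-299)/5.44),.112))
def ell(img,x0,y0,w,h,lo,nm,z):
    g=cv2.cvtColor(img,cv2.COLOR_BGR2GRAY)[y0:y0+h,x0:x0+w]
    g=cv2.resize(g,None,fx=8,fy=8,interpolation=cv2.INTER_CUBIC)
    m=(g>lo).astype(np.uint8)
    cs,_=cv2.findContours(m,cv2.RETR_CCOMP,cv2.CHAIN_APPROX_NONE)
    for c in sorted(cs,key=cv2.contourArea)[-5:]:
        if cv2.contourArea(c)<500: continue
        e=cv2.fitEllipse(c); u=((np.array(e[0])+.5)/8-.5+[x0,y0])
        print(nm,u,np.array(e[1])/8,e[2],onz(nm,u,z))
ell(t,300,198,28,26,165,"top",.08); ell(s,286,190,30,28,185,"side",.08)
# pads: black masks
for nm,img,(xs) in(("top",t,((352,195,66,55),(435,205,65,55))),("side",s,((300,218,85,75),(355,282,105,92)))):
    for x0,y0,w,h in xs:
        m=(img[y0:y0+h,x0:x0+w].max(2)<42).astype(np.uint8)
        c=max(cv2.findContours(m,0,1)[0],key=cv2.contourArea); r=cv2.minAreaRect(c)
        b=cv2.approxPolyDP(cv2.convexHull(c),4,True)[:,0]+[x0,y0]
        print(nm,np.array(r[0])+[x0,y0],r[1:],b.tolist())
E
```

```text
boss z [0.4412 0.3267 0.104 ] [0.4443 0.3258 0.104 ] (array([0.4425, 0.3258, 0.1047]), np.float64(0.003070556796752956))
cw [0.4073 0.3208 0.059 ] [0.4109 0.3202 0.059 ]
sleeve [0.5058 0.3368 0.116 ] [0.5086 0.3368 0.116 ]
shaft top [0.5173 0.0342 0.112 ] [0.5239 0.0376 0.112 ]
top [313.2756 210.251 ] [16.1068 16.4939] 103.19804382324219 [0.5187 0.0368 0.08  ]
side [299.6225 203.3696] [15.9859 19.8976] 79.88687133789062 [0.5174 0.0326 0.08  ]
top [384.4679 222.8377] ((54.05796813964844, 38.82345199584961), 10.619654655456543) [[363, 200], [413, 210], [406, 246], [356, 236]]
top [466.5099 233.401 ] ((57.41364669799805, 39.70198440551758), 5.710593223571777) [[442, 213], [494, 218], [493, 253], [441, 250]]
side [355.8433 279.8449] ((2.779399871826172, 44.007164001464844), 67.89054870605469) [[376, 271], [335, 287]]
side [401.5981 359.9735] ((52.76545715332031, 18.65233039855957), 26.075355529785156) [[429, 364], [407, 373], [382, 340]]
```

```bash
python3 - <<'E'
from h import *
t=cv2.imread("pics/top0.png"); s=cv2.imread("pics/side0.png")
a=crop("top",295,195,35,30,11,t);d=crop("side",280,188,35,30,11,s)
e=crop("top",350,190,155,75,5,t)
g=np.hstack([a,d]); cv2.imwrite("pics/c2.png",np.vstack([g,cv2.resize(e,(770,int(375*770/775)))[:270]]))
E
```

```text
(no output)
```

View pics/c2.png

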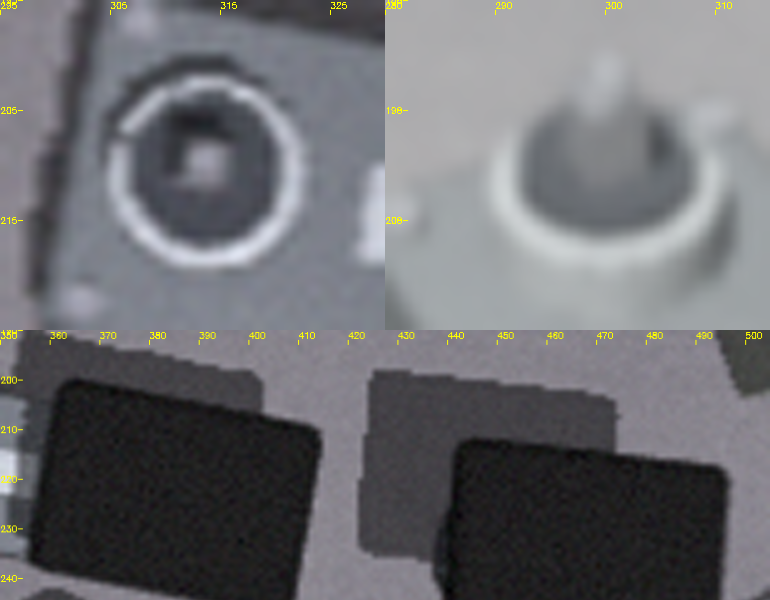

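```bash
python3 - <<'E'
from h import *
A={n:np.mean([optics.grab_frame(n).astype(float) for _ in range(5)],0) for n in("top","side")}
np.savez("avg0.npz",**A)
def ns(img,x0,y0,w,h,k,lo,hi):
    f=np.clip((img-lo)/(hi-lo)*255,0,255).astype(np.uint8); return crop("",x0,y0,w,h,k,f)
a=ns(A["top"],304,200,20,20,19,60,200); d=ns(A["side"],290,186,20,20,19,80,220)
e=ns(A["side"],300,215,170,175,1,0,90)
e=ns(A["side"],300,215,80,70,4,0,110); f=ns(A["side"],355,280,105,92,4,0,110)
g=np.hstack([a,d])
b=np.zeros((220,760,3),np.uint8)
e2=cv2.resize(e,None,fx=.78,fy=.78); f2=cv2.resize(f,None,fx=.6,fy=.6)
b[:min(220,e2.shape[0]),:e2.shape[1]]=e2[:220]; b[:min(220,f2.shape[0]),300:300+f2.shape[1]]=f2[:220]
cv2.imwrite("pics/c3.png",np.vstack([g,b]))
E
```

```text
(no output)
```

View pics/c3.png

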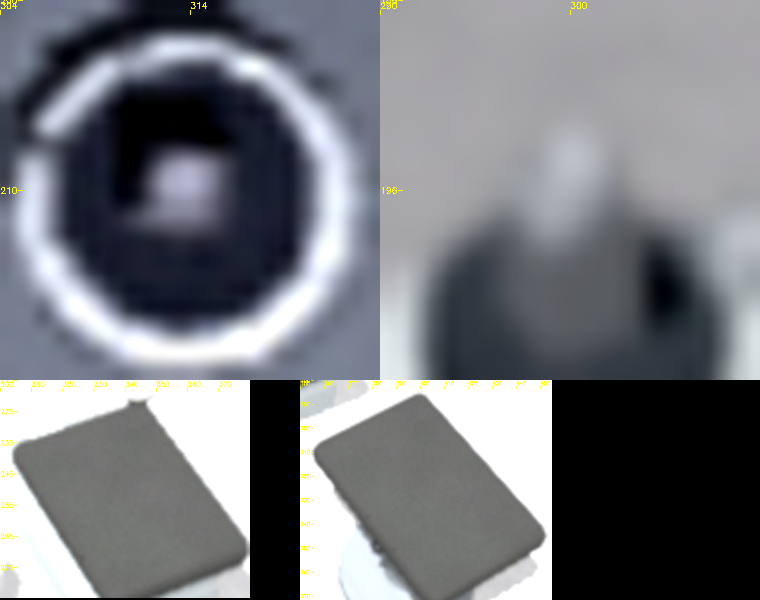

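The shaft's bright tip in the top view is a small square about (311.7–316, 208–212), nearly aligned with the gearbox. The pads' far edges are crisp in both views. Next I'll measure the pad heights from the common far (+x) edge and work out the approach move.

```bash
cat >> h.py <<'E'
def edge(n,img,p,q):
    """subpixel line near p-q (mid 70%): plane normal through the camera centre"""
    g=cv2.GaussianBlur(img.astype(np.float32).mean(2),(0,0),.7); p,q=np.array(p,float),np.array(q,float)
    d=(q-p)/np.linalg.norm(q-p); nn=np.array([-d[1],d[0]]); out=[]
    ts=np.linspace(-4,4,81)
    for a in np.linspace(.15,.85,40):
        P=(p+a*(q-p)+ts[:,None]*nn).astype(np.float32)
        v=cv2.remap(g,P[None,:,0].copy(),P[None,:,1].copy(),cv2.INTER_LINEAR)[0]
        k=np.argmax(abs(np.gradient(v))[8:-8])+8; out.append(P[k])
    r=np.array([ray(n,u)[1] for u in out]); 
    N=np.linalg.svd(r)[2][2]
    res=abs(r@N); N=np.linalg.svd(r[res<=np.quantile(res,.8)])[2][2]
    return N,ray(n,(0,0))[0]
def edgeline(A,et,es,yq):
    N1,o1=edge("top",A["top"],*et); N2,o2=edge("side",A["side"],*es)
    M=np.array([N1,N2,[0,1,0]]); return np.array([np.linalg.solve(M,[N1@o1,N2@o2,y]) for y in yq])
def rel(pos,yaw,s=None):
    """tool-frame shift and turn (deg about tool z) to reach pos with jaw azimuth yaw(deg), tool down"""
    s=s or read_state(); R=s['tcp_rot']; a=np.degrees(np.arctan2(R[1,0],R[0,0]))
    dz=-((yaw-a+90)%180-90); return np.round(R.T@(np.array(pos)-s['ee_pos']),4), round(dz,1), np.round(s['ee_pos'],4), round(a,1)
E
python3 - <<'E'
from h import *
np.set_printoptions(precision=4,suppress=True)
A=np.load("avg0.npz")
# +x edges; side pixel guesses from corners
L=edgeline(A,((363,200),(413,210)),((346,223),(378,262)),(-.13,-.19,-.25)); print(L, np.degrees(np.arctan2(*(L[2]-L[0])[:2]))+180)
for y in(-.37,-.43,-.49):print(proj("side",(.53,y,.17)))
L=edgeline(A,((442,213),(494,218)),((405,288),(455,343)),(-.37,-.43,-.49)); print(L)
print(rel((.443,.326,.20),99.4))
E
```

```text
[[ 0.5507 -0.13    0.1134]
 [ 0.5377 -0.19    0.1144]
 [ 0.5246 -0.25    0.1153]] 12.236310251926312
[411.4077 269.7394]
[431.3489 286.8194]
[452.5539 304.9828]
[[ 0.5057 -0.37    0.1494]
 [ 0.4977 -0.43    0.15  ]
 [ 0.4896 -0.49    0.1507]]
(array([-0.0728,  0.3131,  0.0313]), np.float64(-28.4), array([0.1705, 0.4966, 0.2313]), np.float64(71.0))
```

The lift pad reads 0.114 m and the other pad 0.150 m, so the rise is about 36 mm (about 1.4 turns). The bias is common to both readings. Jack yaw is about -12°. I'll move above the crank.

Request:
move_arm --pt "0 0 -8 -0.012 0.045 0 -1" --pt "0 0 -16 -0.024 0.09 0 -1" --pt "0 0 -24 -0.036 0.135 0 -1" --pt "0 0 -28.4 -0.047 0.18 0 -1" --pt "0 0 -28.4 -0.058 0.225 0.01 -1" --newtons 60

```text
t: 1.1
ee_pos: [0.3661, 0.3681, 0.2226]
tcp_rot: [[-0.167, 0.986, 0.003], [0.986, 0.167, 0.002], [0.002, 0.003, -1.0]]
contact_force: [0.1, 0.5, -0.2]
opening: 0.999
```

```bash
python3 -c "
from h import *
print(rel((.443,.326,.14),99.4))"
```

```text
(array([-0.0546,  0.0685,  0.0828]), np.float64(0.2), array([0.3661, 0.3681, 0.2226]), np.float64(99.6))
```

Request:
move_arm --pt "0 0 0 -0.027 0.034 0.02 -1" --pt "0 0 0 -0.0545 0.0685 0.05 -1" --pt "0 0 0 -0.0545 0.0685 0.083 -1" --pt "0 0 0 -0.0545 0.0685 0.083 -1"

```text
t: 1.5
ee_pos: [0.4392, 0.3239, 0.1341]
tcp_rot: [[-0.162, 0.987, -0.008], [0.987, 0.162, -0.004], [-0.003, -0.009, -1.0]]
contact_force: [-0.7, 0.8, 0.0]
opening: 1.003
```

```bash
python3 - <<'E'
from h import *
print(rel((.443,.326,.063),99.4))
t=optics.grab_frame("top"); s=optics.grab_frame("side")
a=crop("top",190,195,60,60,6,t); b=crop("side",190,110,70,80,6,s)[:,:420]
a=cv2.copyMakeBorder(a,0,120,0,0,0); cv2.imwrite("pics/c4.png",np.hstack([a,b]))
E
```

```text
(array([0.0016, 0.0047, 0.0711]), np.float64(-0.1), array([0.4392, 0.3239, 0.1341]), np.float64(99.3))
```

View pics/c4.png

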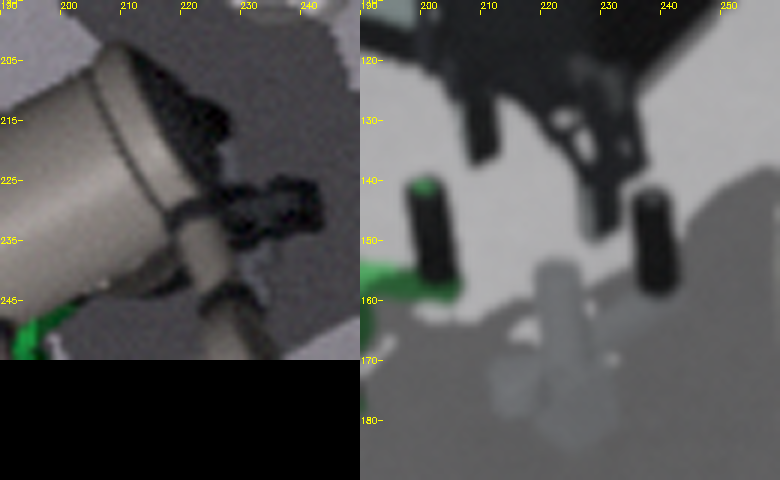

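Side view: the fingers straddle the boss, with tips at (209,136) and (229,149) and boss top at (222,154). I'll go down and close.

Request:
move_arm --pt "0 0 0 0 0 0.035 -1" --pt "0 0 0 0 0 0.065 -1" --pt "0 0 0 0 0 0.076 -1" --pt "0 0 0 0 0 0.076 -1" --pt "0 0 0 0 0 0.076 1"

```text
t: 2.1
ee_pos: [0.4415, 0.3274, 0.0644]
tcp_rot: [[-0.165, 0.986, 0.003], [0.986, 0.165, 0.002], [0.001, 0.003, -1.0]]
contact_force: [0.5, 0.3, 0.3]
opening: 0.86
```

Request:
move_arm --pt "0 0 0 0 0 0 1" --pt "0 0 0 0 0 0 1" --pt "0 0 0 0 0 0 1" --pt "0 0 0 0 0 0 1" --pt "0 0 0 0 0 0 1"

```text
t: 2.6
ee_pos: [0.4412, 0.3264, 0.0633]
tcp_rot: [[-0.164, 0.986, 0.001], [0.986, 0.164, 0.001], [0.0, 0.001, -1.0]]
contact_force: [-1.0, -1.9, 7.1]
opening: 0.288
```

Request:
move_arm --pt "0 0 0 0 0 -0.03 1" --pt "0 0 0 0 0 -0.07 1" --pt "0 0 0 0 0 -0.11 1" --pt "0 0 0 0 0 -0.14 1" --pt "0 0 0 0 0 -0.14 1"

```text
t: 3.1
ee_pos: [0.4424, 0.3273, 0.2063]
tcp_rot: [[-0.164, 0.986, 0.007], [0.986, 0.164, 0.004], [0.003, 0.007, -1.0]]
contact_force: [-0.3, 0.5, -4.0]
opening: 0.29
```

```bash
python3 - <<'E'
from h import *
print(rel((.518,.035,.20),77.8), read_state()['contact_force'])
t=optics.grab_frame("top"); s=optics.grab_frame("side")
s0=proj("side",(.4415,.3264,.17)).astype(int); t0=proj("top",(.4415,.3264,.2)).astype(int);print(s0,t0)
a=crop("side",s0[0]-32,s0[1]-35,65,75,6,s); b=crop("top",t0[0]-32,t0[1]-37,65,75,6,t)
cv2.imwrite("pics/c5.png",np.hstack([a,b]))
E
```

```text
(array([-0.3008,  0.0266,  0.0057]), np.float64(21.6), array([0.4424, 0.3273, 0.2063]), np.float64(99.4)) [-0.26827799  0.50001266 -4.01808682]
[219 137] [219 232]
```

View pics/c5.png

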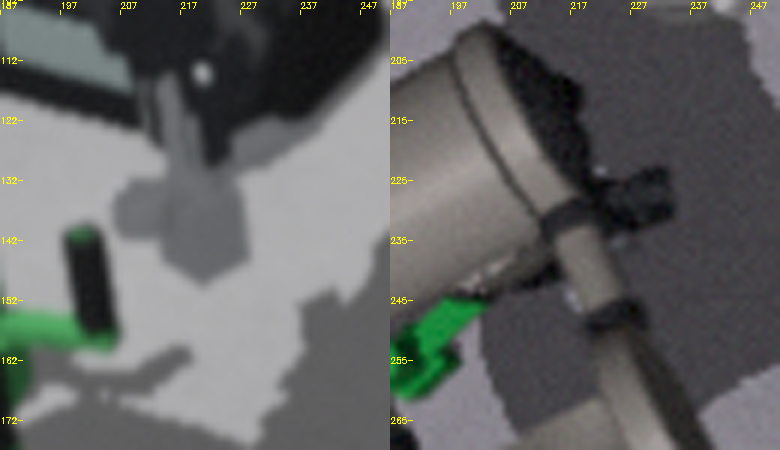

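The side view shows the crank held upright, with the hub's lower corner at (220,149), and the measured load is 4 N. I'll carry it to the shaft.

Request:
move_arm --pt "0 0 5 -0.035 0.004 0 1" --pt "0 0 10 -0.075 0.008 0 1" --pt "0 0 15 -0.12 0.012 0 1" --pt "0 0 20 -0.165 0.016 0 1" --pt "0 0 21.6 -0.21 0.02 0 1"

```text
t: 3.7
ee_pos: [0.4936, 0.1206, 0.1996]
tcp_rot: [[0.213, 0.977, -0.005], [0.977, -0.213, -0.0], [-0.001, -0.005, -1.0]]
contact_force: [1.3, 0.4, -3.3]
opening: 0.292
```

```bash
python3 -c "
from h import *
print(rel((.518,.035,.20),77.8), read_state()['contact_force'])"
```

```text
(array([-0.0785,  0.0421, -0.0005]), np.float64(-0.1), array([0.4936, 0.1206, 0.1996]), np.float64(77.7)) [ 1.28849594  0.36666182 -3.26937   ]
```

Request:
move_arm --pt "0 0 0 -0.04 0.021 0 1" --pt "0 0 0 -0.07 0.035 0 1" --pt "0 0 0 -0.0785 0.042 0 1" --pt "0 0 0 -0.0785 0.042 0 1" --pt "0 0 0 -0.0785 0.042 0 1"

```text
t: 4.2
ee_pos: [0.5185, 0.0377, 0.2009]
tcp_rot: [[0.21, 0.978, -0.003], [0.978, -0.21, 0.001], [0.0, -0.003, -1.0]]
contact_force: [0.7, 0.3, -3.6]
opening: 0.291
```

```bash
python3 - <<'E'
from h import *
print(rel((.518,.035,.20),77.8), read_state()['contact_force'])
t=optics.grab_frame("top"); s=optics.grab_frame("side")
s0=proj("side",(.518,.035,.14)).astype(int); t0=proj("top",(.518,.035,.15)).astype(int);print(s0,t0)
a=crop("side",s0[0]-32,s0[1]-30,65,75,6,s); b=crop("top",t0[0]-32,t0[1]-37,65,75,6,t)
cv2.imwrite("pics/c6.png",np.hstack([a,b]))
E
```

```text
(array([-0.0028,  0.0001,  0.0009]), np.float64(0.0), array([0.5185, 0.0377, 0.2009]), np.float64(77.8)) [ 0.65557353  0.25886964 -3.58912477]
[299 186] [313 208]
```

View pics/c6.png

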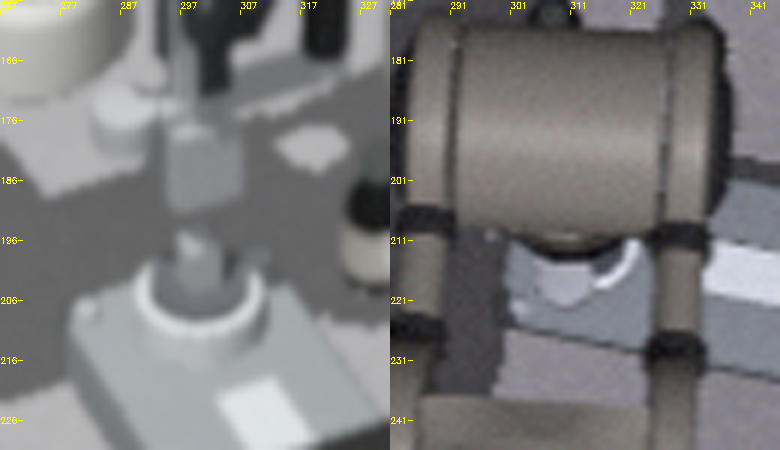

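Side view: the hub's faces (294–306, bottom about row 190) line up with the shaft, whose body spans columns 296.5–304. They show the same narrow-left, wide-right faces, so the yaws match. I'll lower with a force check.

Request:
move_arm --pt "0 0 0 -0.001 0 0.012 1" --pt "0 0 0 -0.001 0 0.022 1" --pt "0 0 0 -0.001 0 0.028 1" --pt "0 0 0 -0.001 0 0.033 1" --pt "0 0 0 -0.001 0 0.038 1"

```text
t: 4.8
ee_pos: [0.5192, 0.0359, 0.1639]
tcp_rot: [[0.21, 0.978, -0.0], [0.978, -0.21, -0.0], [-0.0, -0.0, -1.0]]
contact_force: [-0.8, -0.1, -3.1]
opening: 0.288
```

```bash
python3 -c "
from h import *
s=read_state();print(s['ft_torque'],s['contact_force'])"
```

```text
[-0.08083763  0.04020683  0.03882256] [-0.77586181 -0.05001167 -3.10234885]
```

Request:
move_arm --pt "0 0 0 0 0 0.004 1" --pt "0 0 0 0 0 0.008 1" --pt "0 0 0 0 0 0.012 1" --pt "0 0 0 0 0 0.015 1"

```text
t: 5.2
ee_pos: [0.5192, 0.0358, 0.1491]
tcp_rot: [[0.211, 0.978, 0.0], [0.978, -0.211, 0.0], [0.0, 0.0, -1.0]]
contact_force: [-1.2, -0.6, -3.5]
opening: 0.291
```

```bash
python3 -c "
from h import *
s=read_state();print(s['ft_torque'],s['contact_force'])"
```

```text
[-0.04511833  0.10611418  0.01783565] [-1.19617853 -0.63626892 -3.45573131]
```

Request:
move_arm --pt "0 0 0 0 0 0.003 1" --pt "0 0 0 0 0 0.006 1" --pt "0 0 0 0 0 0.008 1" --pt "0 0 0 0 0 0.008 1"

```text
t: 5.6
ee_pos: [0.5194, 0.0357, 0.1433]
tcp_rot: [[0.21, 0.978, 0.002], [0.978, -0.21, -0.0], [0.0, 0.002, -1.0]]
contact_force: [-5.6, -1.3, 11.8]
opening: 0.287
```

```bash
python3 -c "
from h import *
s=read_state();print(s['ft_torque'],s['contact_force'])"
```

```text
[-0.07499675  1.06682399 -0.05273679] [-5.55507884 -1.31167773 11.77886998]
```

Contact came at z = 0.1433, exactly the seat height, so the hub is home. I'll release, rise and step over to the sleeve.

Request:
move_arm --pt "0 0 0 0 0 -0.003 -1" --pt "0 0 0 0 0 -0.003 -1" --pt "0 0 0 0 0 -0.003 -1" --pt "0 0 0 0 0 -0.003 -1" --pt "0 0 0 0 0 -0.003 -1"

```text
t: 6.1
ee_pos: [0.5192, 0.0359, 0.1442]
tcp_rot: [[0.211, 0.978, -0.0], [0.978, -0.211, 0.0], [0.0, -0.0, -1.0]]
contact_force: [-0.7, 0.5, 0.5]
opening: 1.002
```

Request:
move_arm --pt "0 0 0 0 0 -0.02 -1" --pt "0 0 0 0 0 -0.05 -1" --pt "0 0 0 0 0 -0.065 -1" --pt "0 0 0 0 0.032 -0.065 -1" --pt "0 0 0 0 0.064 -0.065 -1"

```text
t: 6.6
ee_pos: [0.5826, 0.0224, 0.2106]
tcp_rot: [[0.21, 0.978, 0.002], [0.978, -0.21, -0.0], [0.0, 0.002, -1.0]]
contact_force: [0.6, -0.4, 0.6]
opening: 1.004
```

```bash
python3 - <<'E'
from h import *
print(read_state()['ee_pos'],read_state()['opening'], read_state()['contact_force'])
t=optics.grab_frame("top"); s=optics.grab_frame("side")
s0=proj("side",(.518,.035,.14)).astype(int); t0=proj("top",(.518,.035,.15)).astype(int);print(s0,t0)
print("boss top exp", proj("side",(.5188,.0355,.184)))
for a in(-6,-12.2,-18): r=np.radians(a); print(a,proj("side",(.5188+.065*np.cos(r),.0355+.065*np.sin(r),.196)))
a=crop("side",s0[0]-32,s0[1]-40,65,75,6,s); b=crop("top",t0[0]-32,t0[1]-37,65,75,6,t)
cv2.imwrite("pics/c7.png",np.hstack([a,b]))
E
```

```text
[0.58264041 0.02243592 0.21055309] 1.004239734343308 [ 0.62515088 -0.39331431  0.60371498]
[299 186] [313 208]
boss top exp [299.40900779 174.2733754 ]
-6 [319.95826401 163.03367882]
-12.2 [321.23454984 164.47214551]
-18 [322.20828093 165.89328299]
```

View pics/c7.png

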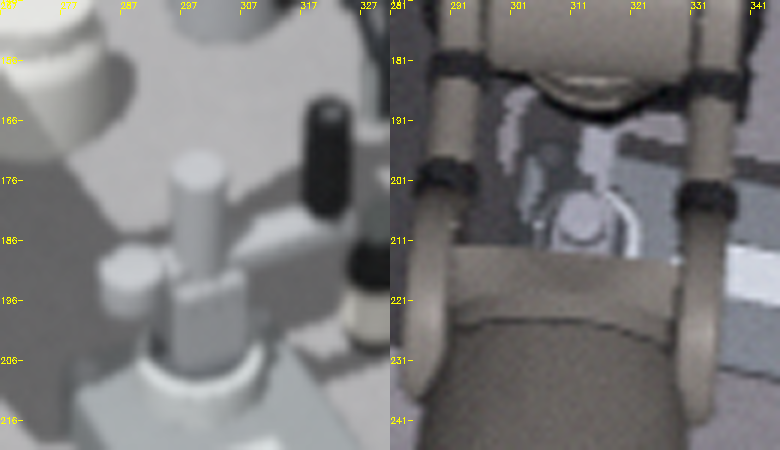

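The crank is seated upright: boss top is at side (300,173.5), predicted (299.4,174.3). The sleeve top at (322,163.3) agrees with yaw -12°. I'll go down on the sleeve and grip lightly.

Request:
move_arm --pt "0 0 0 0 0.001 0.025 -1" --pt "0 0 0 0 0.001 0.048 -1" --pt "0 0 0 0 0.001 0.057 -1" --pt "0 0 0 0 0.001 0.057 1" --pt "0 0 0 0 0.001 0.057 1" --newtons 30

```text
t: 7.2
ee_pos: [0.583, 0.0223, 0.1532]
tcp_rot: [[0.21, 0.978, 0.001], [0.978, -0.21, -0.0], [0.0, 0.001, -1.0]]
contact_force: [0.3, 0.6, 1.0]
opening: 0.692
```

Request:
move_arm --pt "0 0 0 0 0 0 1" --pt "0 0 0 0 0 0 1" --pt "0 0 0 0 0 0 1" --pt "0 0 0 0 0 0 1"

```text
t: 7.6
ee_pos: [0.5834, 0.0222, 0.1533]
tcp_rot: [[0.211, 0.978, 0.002], [0.978, -0.211, -0.0], [0.0, 0.002, -1.0]]
contact_force: [0.4, -0.5, 3.1]
opening: 0.271
```

```bash
python3 - <<'E'
from h import *
np.set_printoptions(precision=4,suppress=True)
s=read_state(); print(s['ee_pos'],s['contact_force'],s['ft_torque'])
# clockwise arcs in the tool frame: tool y = radial at start (angle 0), tool x = jaw. world cw seen from above
R=s['tcp_rot']; c=np.array([.5187,.0355]); v=s['ee_pos'][:2]-c; r=np.hypot(*v); a0=np.degrees(np.arctan2(v[1],v[0])); print(r,a0)
for a in range(0,385,24):
    th=np.radians(-12.1-a); w=np.array([.065*np.cos(th)-.065*np.cos(np.radians(-12.1)),.065*np.sin(th)-.065*np.sin(np.radians(-12.1)),0])
    print(a,(R.T@w)[:2])
E
```

```text
[0.5834 0.0222 0.1533] [ 0.3856 -0.4761  3.1027] [-0.0096 -0.0869 -0.0456]
0.06602556834084689 -11.657207564102407
0 [0. 0.]
24 [-0.0264 -0.0056]
48 [-0.0483 -0.0215]
72 [-0.0619 -0.0449]
96 [-0.0647 -0.0717]
120 [-0.0564 -0.0974]
144 [-0.0383 -0.1175]
168 [-0.0136 -0.1286]
192 [ 0.0134 -0.1286]
216 [ 0.0381 -0.1176]
240 [ 0.0562 -0.0976]
264 [ 0.0646 -0.0719]
288 [ 0.0618 -0.045 ]
312 [ 0.0483 -0.0216]
336 [ 0.0264 -0.0056]
360 [ 0. -0.]
384 [-0.0264 -0.0056]
```

Request:
move_arm --pt "0 0 0 -0.0135 -0.0014 0 1" --pt "0 0 0 -0.0264 -0.0056 0 1" --pt "0 0 0 -0.0382 -0.0124 0 1" --pt "0 0 0 -0.0483 -0.0215 0 1" --pt "0 0 0 -0.0563 -0.0325 0 1"

```text
t: 8.1
ee_pos: [0.54, -0.0271, 0.1534]
tcp_rot: [[0.212, 0.977, 0.004], [0.977, -0.212, 0.0], [0.001, 0.004, -1.0]]
contact_force: [3.5, 3.0, 3.9]
opening: 0.275
```

```bash
python3 - <<'E'
from h import *
s=read_state(); print(s['ee_pos'],s['contact_force'],s['ft_torque'])
v=s['ee_pos'][:2]-[.5187,.0355]; print(np.hypot(*v),np.degrees(np.arctan2(v[1],v[0])))
def pt(a): a=np.radians(a); return np.array([-.065*np.sin(a),-.065*(1-np.cos(a))])
for st in(60,160,260,0): print(st,[ [round(float(x),4) for x in pt(st+k*20)-pt(st)] for k in range(1,6)])
E
```

```text
[ 0.53997321 -0.02708272  0.15335936] [3.48147837 2.95588576 3.89919051] [ 7.88931149e-01 -6.41945404e-01  1.03404303e-04]
0.06609951598004123 -71.22600143000737
60 [[-0.0077, -0.0212], [-0.0077, -0.0438], [-0.0, -0.065], [0.0145, -0.0823], [0.0341, -0.0936]]
160 [[0.0222, -0.0039], [0.0445, 0.0], [0.064, 0.0113], [0.0785, 0.0286], [0.0862, 0.0498]]
260 [[0.0, 0.0226], [-0.0077, 0.0438], [-0.0222, 0.0611], [-0.0418, 0.0724], [-0.064, 0.0763]]
0 [[-0.0222, -0.0039], [-0.0418, -0.0152], [-0.0563, -0.0325], [-0.064, -0.0537], [-0.064, -0.0763]]
```

Request:
move_arm --pt "0 0 0 -0.0077 -0.0212 0 1" --pt "0 0 0 -0.0077 -0.0438 0 1" --pt "0 0 0 0 -0.065 0 1" --pt "0 0 0 0.0145 -0.0823 0 1" --pt "0 0 0 0.0341 -0.0936 0 1"

```text
t: 8.6
ee_pos: [0.4536, 0.025, 0.1533]
tcp_rot: [[0.212, 0.977, 0.001], [0.977, -0.212, -0.003], [-0.003, 0.001, -1.0]]
contact_force: [2.4, -4.2, 2.0]
opening: 0.274
```

Request:
move_arm --pt "0 0 0 0.0222 -0.0039 0 1" --pt "0 0 0 0.0445 0 0 1" --pt "0 0 0 0.064 0.0113 0 1" --pt "0 0 0 0.0785 0.0286 0 1" --pt "0 0 0 0.0862 0.0498 0 1"

```text
t: 9.1
ee_pos: [0.5207, 0.1004, 0.153]
tcp_rot: [[0.209, 0.978, -0.002], [0.978, -0.209, -0.002], [-0.002, -0.002, -1.0]]
contact_force: [-5.9, -6.4, 6.0]
opening: 0.271
```

Request:
move_arm --pt "0 0 0 0 0.0226 0 1" --pt "0 0 0 -0.0077 0.0438 0 1" --pt "0 0 0 -0.0222 0.0611 0 1" --pt "0 0 0 -0.0418 0.0724 0 1" --pt "0 0 0 -0.064 0.0763 0 1"

```text
t: 9.6
ee_pos: [0.5832, 0.0219, 0.1529]
tcp_rot: [[0.21, 0.978, 0.001], [0.978, -0.21, 0.002], [0.002, 0.0, -1.0]]
contact_force: [-2.4, 6.5, 4.5]
opening: 0.27
```

```bash
python3 - <<'E'
from h import *
np.set_printoptions(precision=4,suppress=True)
s=read_state(); print(s['ee_pos'],s['contact_force'],s['ft_torque'])
v=s['ee_pos'][:2]-[.5187,.0355]; print(np.hypot(*v),np.degrees(np.arctan2(v[1],v[0])))
A={n:np.mean([optics.grab_frame(n).astype(float) for _ in range(5)],0) for n in("top","side")}
np.savez("avg1.npz",**A)
for i,A in enumerate((np.load("avg0.npz"),A)):
    print(edgeline(A,((363+i,200-i),(413+i,210-i)),((346,223-8*i),(378,262-8*i)),(-.19,)),edgeline(A,((442,213),(494,218)),((405,288),(455,343)),(-.43,)))
a=crop("side",280,145,190,205,3,A["side"].astype(np.uint8)); cv2.imwrite("pics/c8.png",a)
E
```

```text
[0.5832 0.0219 0.1529] [-2.3999  6.5175  4.5428] [1.3334 0.7393 0.041 ]
0.06588817857993622 -11.903845378687379
[[ 0.5377 -0.19    0.1144]] [[ 0.4977 -0.43    0.15  ]]
[[ 0.5378 -0.19    0.1392]] [[ 0.4977 -0.43    0.1501]]
```

View pics/c8.png

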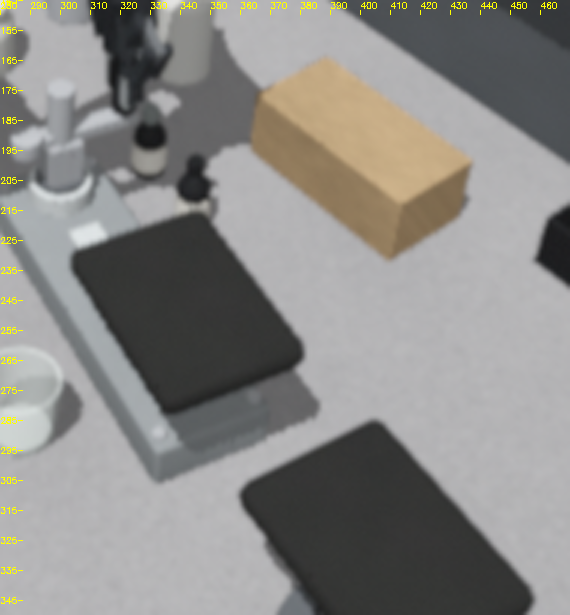

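One turn raised the pad 24.8 mm by measurement (25 mm expected), which confirms the method. Now 0.1392 against 0.1501, so 10.9 mm or about 157° remains.

Request:
move_arm --pt "0 0 0 -0.0222 -0.0039 0 1" --pt "0 0 0 -0.0418 -0.0152 0 1" --pt "0 0 0 -0.0563 -0.0325 0 1" --pt "0 0 0 -0.064 -0.0537 0 1" --pt "0 0 0 -0.064 -0.0763 0 1"

```text
t: 10.6
ee_pos: [0.4956, -0.0266, 0.1534]
tcp_rot: [[0.212, 0.977, 0.005], [0.977, -0.212, -0.002], [-0.001, 0.006, -1.0]]
contact_force: [5.7, 1.9, 0.8]
opening: 0.267
```

Request:
move_arm --pt "0 0 0 0.0077 -0.0212 0 1" --pt "0 0 0 0.0222 -0.0385 0 1" --pt "0 0 0 0.0386 -0.0485 0 1" --pt "0 0 0 0.0386 -0.0485 0 1" --pt "0 0 0 0.0386 -0.0485 0 1"

```text
t: 11.1
ee_pos: [0.4544, 0.0233, 0.1532]
tcp_rot: [[0.21, 0.978, -0.001], [0.978, -0.21, -0.0], [-0.0, -0.001, -1.0]]
contact_force: [-7.0, 0.3, 12.8]
opening: 0.276
```

```bash
python3 - <<'E'
from h import *
np.set_printoptions(precision=4,suppress=True)
s=read_state(); print(s['ee_pos'],s['contact_force'],s['ft_torque'])
v=s['ee_pos'][:2]-[.5187,.0355]; print(np.hypot(*v),np.degrees(np.arctan2(v[1],v[0])))
A={n:np.mean([optics.grab_frame(n).astype(float) for _ in range(5)],0) for n in("top","side")}
np.savez("avg2.npz",**A)
print(edgeline(A,((364.5,198.5),(414.5,208.5)),((346,211.5),(378,250.5)),(-.13,-.19,-.25)),edgeline(A,((442,213),(494,218)),((405,288),(455,343)),(-.37,-.43,-.49)))
# second check: side-view far (+y) edge on its own, scale of the far long edge in the top view
for nm,z in(("lift",.161),("rest",.161)): pass
g=A["side"].mean(2)
a=crop("side",280,195,190,155,4,np.clip(A["side"]*2,0,255).astype(np.uint8)); cv2.imwrite("pics/c9.png",a)
E
```

```text
[0.4544 0.0233 0.1532] [-6.9741  0.2727 12.7826] [ 0.3121  0.7694 -0.0466]
0.06545137028973426 -169.23293976980685
[[ 0.5499 -0.13    0.1511]
 [ 0.5374 -0.19    0.1506]
 [ 0.5248 -0.25    0.1502]] [[ 0.5057 -0.37    0.1497]
 [ 0.4977 -0.43    0.1501]
 [ 0.4896 -0.49    0.1506]]
```

View pics/c9.png

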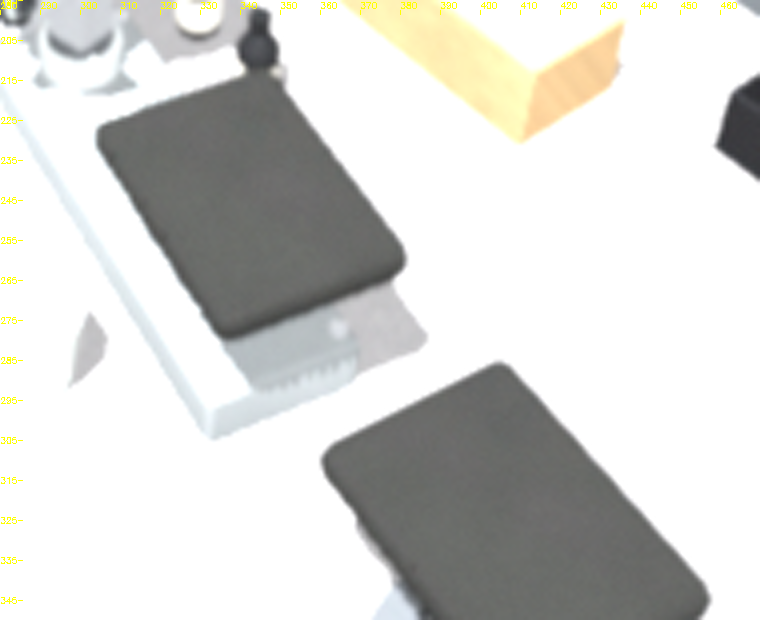

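By the edges the pads are level (0.1506 against 0.1501). The absolute readings are about 11 mm low because the pad rims are rounded. So I'll check for differential camera bias on straight table-level edges near each pad (cardboard box and black rack, true z = 0).

```bash
python3 - <<'E'
from h import *
np.set_printoptions(precision=4,suppress=True)
A=np.load("avg2.npz")
t,s=A["top"].astype(np.uint8),A["side"].astype(np.uint8)
a=crop("top",312,105,75,50,5,t); b=crop("side",355,160,85,70,4,s); c=crop("top",390,75,100,50,4,t); d=crop("side",452,198,130,98,3,s)
def pad(i): return cv2.copyMakeBorder(i[:290,:395],0,max(0,290-i.shape[0]),0,max(0,395-i.shape[1]),0)
cv2.imwrite("pics/c10.png",np.vstack([np.hstack([pad(a),pad(b)]),np.hstack([pad(c),pad(d)])]))
E
```

```text
(no output)
```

View pics/c10.png

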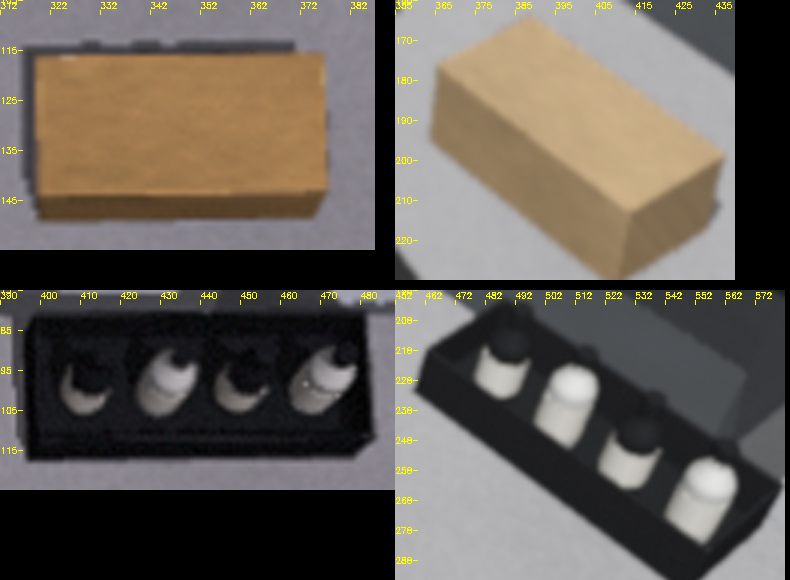

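The crop gives the box's bottom near edge at top (320,149)–(373,148.5) and side (364,194)–(408,229). The rack's bottom near edge is at top (396,117)–(478,117) and side (457,233)–(542,292).

```bash
python3 - <<'E'
from h import *
np.set_printoptions(precision=4,suppress=True)
A=np.load("avg2.npz")
print("box z0",edgeline(A,((320,149),(373,148.5)),((364,194),(408,229)),(-.02,-.1)))
print("box z.08 near",edgeline(A,((319.5,143.5),(378,143)),((366,177),(413,212)),(-.02,-.1)))
print("box z.08 far",edgeline(A,((320,116),(376,115.5)),((389,164),(436,198)),(-.02,-.1)))
print("rack z0",edgeline(A,((396,117.3),(478,117)),((457,233),(542,292)),(-.3,-.4,-.5)))
E
```

```text
box z0 [[ 0.749  -0.02    0.0007]
 [ 0.7478 -0.1     0.0025]]
box z.08 near [[ 0.7492 -0.02    0.0768]
 [ 0.7481 -0.1     0.0776]]
box z.08 far [[ 0.8528 -0.02    0.0708]
 [ 0.8588 -0.1     0.0663]]
rack z0 [[ 0.861  -0.3     0.004 ]
 [ 0.8616 -0.4     0.0025]
 [ 0.8622 -0.5     0.0009]]
```

The bias near both pads is within about 3 mm with no strong trend, so the level reading stands within tolerance. I'll let go and withdraw upward.

Request:
move_arm --pt "0 0 0 0 0 0 -1" --pt "0 0 0 0 0 0 -1" --pt "0 0 0 0 0 0 -1" --pt "0 0 0 0 0 0 -1" --pt "0 0 0 0 0 0 -1"

```text
t: 12.1
ee_pos: [0.4553, 0.0235, 0.1522]
tcp_rot: [[0.211, 0.978, -0.0], [0.978, -0.211, 0.0], [0.0, -0.0, -1.0]]
contact_force: [0.3, 0.3, 0.1]
opening: 0.996
```

Request:
move_arm --pt "0 0 0 0 0 -0.02 -1" --pt "0 0 0 0 0 -0.05 -1" --pt "0 0 0 0 0 -0.09 -1" --pt "0 0 0 0 0 -0.12 -1" --pt "0 0 0 0 0 -0.12 -1"

```text
t: 12.6
ee_pos: [0.4574, 0.0235, 0.2764]
tcp_rot: [[0.21, 0.978, 0.008], [0.978, -0.21, -0.001], [0.001, 0.008, -1.0]]
contact_force: [0.4, -0.1, 0.4]
opening: 0.998
```

```bash
python3 - <<'E'
from h import *
np.set_printoptions(precision=4,suppress=True)
s=read_state(); print(s['ee_pos'],s['contact_force'],s['opening'])
A={n:np.mean([optics.grab_frame(n).astype(float) for _ in range(5)],0) for n in("top","side")}
print(edgeline(A,((364.5,198.5),(414.5,208.5)),((346,211.5),(378,250.5)),(-.13,-.19,-.25)),edgeline(A,((442,213),(494,218)),((405,288),(455,343)),(-.37,-.43,-.49)))
print("exp boss top",proj("side",(.5187,.0355,.184)))
cv2.imwrite("pics/c11.png",np.hstack([crop("side",250,140,100,100,4,A["side"].astype(np.uint8)),crop("top",270,160,100,100,4,A["top"].astype(np.uint8))]))
E
```

```text
[0.4574 0.0235 0.2764] [ 0.3921 -0.0655  0.4111] 0.9983501438343618
[[ 0.5504 -0.13    0.1502]
 [ 0.5376 -0.19    0.1502]
 [ 0.5248 -0.25    0.1502]] [[ 0.5055 -0.37    0.1501]
 [ 0.4976 -0.43    0.1502]
 [ 0.4898 -0.49    0.1503]]
exp boss top [299.3792 174.2877]
```

```bash
python3 - <<'E'
from h import *
g=optics.grab_frame("side").astype(np.float32); p=np.load("avg1.npz")["side"].astype(np.float32)[166:182,293:308]
r=cv2.matchTemplate(g[156:192,283:318],p,cv2.TM_CCOEFF_NORMED); print(cv2.minMaxLoc(r), "expected loc (10,10)")
from station import order
s=read_state(); print(s['contact_force'],s['joint_vel'].max()); print(order.sign_off())
E
```

```text
(-0.5382865071296692, 0.7359354496002197, (0, 0), (20, 9)) expected loc (10,10)
[-0.00616173 -0.08714871 -0.89378605] 0.0017294128860036737
the job is handed in; nothing more can be done
None
```

I fitted the grey steel crank on the shaft, wound it about 1.44 turns clockwise, let go and backed the arm off, then handed the job in. I left the two green cranks alone. The job took about 13 s of the 67 s allowed.

- **Crank seating:** the hub reached the shoulder at the expected height (TCP 0.1433 m, with about 12 N of contact). A side picture taken right after I first let go showed it upright and home.
- **Pad level:** after release, the same edge measurement read 0.1502 m on both pads. These readings are good for comparison but not as true heights. They ran about 11 mm low at the start, which I put down to the rounded pad rims. Straight edges of known height on the cardboard box and bottle rack mostly read within 4 mm. One box edge was off by 9–14 mm, which I put down to a shadow. I expect the pads to be level within about 2 mm.
- **After letting go:** the gripper was open, the arm was still and clear of the crank, and the measured force was about zero.
- **Checks that failed or were not made:**
  - My final picture of the released crank was refused because the viewing limit had been reached.
  - The image comparison meant to replace it did not confirm the seat. Its best match was weak (0.74) and about 10 px from where it should be, possibly because the gripper blocked or shadowed the view.
  - The final seat therefore rests on the earlier checks and the clean, force-free release.
  - I did not re-measure the bystanders. I saw no sign of contact with them.

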